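Hang the round dip basket on the drip hook

TASK

Hang the round dip basket by its bail on the hook of the drip stand, so that it hangs free and still over the stand's tray: bring the bail in sideways over the hook's upturned tip, lower it into the throat and let go. Do not disturb the square basket.

Things in the scene. Friction and masses are not known exactly. Their poses are not given: they have to be found in the camera images.
- round_basket: Pierced steel cup, 80 mm across, 40 mm tall, upright and loose on the table, 0.15-0.3 kg, with a rigid steel bail and on its peak a wooden grip 18 x 18 mm (faces along x and y), z = 127 to 177 mm. Origin: centre of the underside; z up; y along the bail's width (a half turn about z changes nothing).
- round_eye (a point): Underside of the peak of the round basket's bail, 122 mm above its underside, where the hook should bear. The bail (6 mm bar) rises at y = +-36 mm to z = 100 mm, then slopes in to the peak at the middle. Its window, seen along x: 66 mm wide, from the rim (z = 40 mm) to z = 122 mm at the middle, 97 mm at the sides.
- square_basket: The other basket, to be left alone: same bail, grip and heights, on a pierced square steel cup 76 x 76 mm, 40 mm tall. Loose. Origin: centre of the underside; z up; y along the bail's width.
- hook_throat (a point): Lowest point of the fixed stand's hook, on top of its 8 mm bar, 194 mm up. z up; +x along the bar to the post (14 mm thick, 80 mm away, 207 mm tall). The bar is level to x = +-12 mm, rises 12 mm to the post, and to -x 20 mm to a free tip at x = -34 mm (24 mm up with its round end). Tray below: rim 26 mm up, foot x = -60 to 130, y +-55 mm. Hung, the basket's y lies along this y.
Not all that is in view belongs to the job. Leave any orange or purple look-alike of the round_basket alone.

How it is judged:
At the end, for the whole second after the job is handed in: The round basket hangs by its bail on the hook: the peak of the bail is 25 mm before to 36 mm behind the throat, within 15 mm sideways, 10 mm below to 15 mm above it; the basket is within 15 degrees of upright and at rest (under 50 mm/s, 0.5 rad/s) (x of round_eye in the frame of hook_throat between -0.025 and 0.036 m and y of round_eye in the frame of hook_throat between -0.015 and 0.015 m and z of round_eye in the frame of hook_throat between -0.01 and 0.015 m and angle between round_basket's own z axis and vertical below 0.26 rad and linear speed of round_basket below 0.05 m/s and angular speed of round_basket below 0.5 rad/s); the robot touches nothing.
It fails at once if the square basket is moved by more than 30 mm (distance of square_basket from where it was at the start of the episode above 0.03 m).
It fails at once if the square basket is tipped by more than 20 degrees (angle between square_basket's own z axis and vertical above 0.35 rad).
It also fails if it takes over 45 s, if anything falls off the work surface, if the arm or the gripper's body presses on something with over 40 N, if the wrist force passes 120 N, or if a joint passes its speed limit or range.

ROBOT

A 6-joint arm with a two-finger parallel gripper is mounted at the origin on the work surface. World frame = base frame: x ahead of the robot, y to its left, z up, the work surface at z = 0. Lengths are in m, angles in rad, forces in N, time in s.
With the tool pointing down it reaches from about 0.3 to 0.85 m from the base axis. Payload 5.4 kg.
Tool frame: the origin (TCP) lies at the very end of the fingers, on their centre line; the grasp point (between the pads) lies 19 mm behind it; z points along the fingers, y is the line along which they close (so a half turn about z gives the same grasp; the last joint's range is limited). The gripper opens to 85 mm and grips with 20 to 120 N. Pads are 22 mm wide; open, the fingers measure 114 mm over their backs; the gripper's body (76 mm by 85 mm) begins 54 mm behind the grasp point. The pads swing forward as they close: fully open they stand 13 mm farther back than shut.
Start: joints at [-1.406, 0.158, 1.597, -0, 1.386, -0.21], TCP at [0.21, -0.535, 0.231] pointing down, gripper open.
Joint ranges: [-2.91, 2.91], [-0.94, 2.29], [0.18, 2.7], [-1.29, 4.43], [0.17, 2.64], [-3, 3]. Speed limits (rad/s): [2.57, 2.57, 3.14, 3.14, 3.14, 3.14].

INTERFACE

Orientations are given as [roll, pitch, yaw] about the fixed x, y, z axes, in that order (R = Rz(yaw) Ry(pitch) Rx(roll)).
In Python, from plant import telemetry, viewer, finish_job gives the robot as it stands.
- The arm moves only by the tool arm_command, never from a script. Its argument "deltas" is a list of rows, each an object of numbers: "grip": the finger opening in mm, from 0 to 85.4; "tx", "ty", "tz": the shift along the world's x, y, z in mm; "rx", "ry", "rz": the turn, a rotation vector about the world's x, y, z in degrees. A call has 1 to 5 rows; each row is the pose to reach, as a shift and turn from the pose commanded when the call began; what a row does not reach only later rows make up. A row lasts 1/10 s, in which the tool goes at most 50 mm and 8.59 degrees, less where a joint would pass 70% of its speed; a pose out of reach is approached as far as the arm can. A call with a gripper value outside its range is refused whole. The fingers move at their own pace and stop on an object; "newtons" is the grip in N (left out, the last holds). Time passes only in rows, so rows that repeat a pose let the fingers close. It gives the time, the measured TCP pose, the force, the opening and the grip force at its end, in the units of the state.
- telemetry.state(): the state, without advancing time (a new reading comes with each control period).
- viewer.grab_frame(name): name is "scene" or "top" or "wrist"; returns the picture (384x512x3 uint8, red, green, blue); there is no depth.
- viewer.calibration(name): a dict with "vfov" (degrees; the focal length in pixels is half the picture's height over the tangent of half this angle, whatever the lens; pixels are square), "cx", "cy" (the principal point, pixels), "rvec" (rotation vector, rad) and "tvec" (3), from world to camera coordinates, as OpenCV has them. Camera axes: x right, y down, z forward; pixel columns grow to the right and rows downward; lengths in m; the calibration is good to about 2 mm. A picture is of the moment at which its call begins: read the wrist's pose just before it. calibration takes no time and is no camera call; for the wrist camera it gives the pose at the moment of the call.
- finish_job(): hands the job in; it is judged then, once.
The state is a dict: "t": time; "qpos": joint angles; "qvel": joint speeds; "joint_torque": joint torques, N m; "tcp_pos": TCP position; "orientation": TCP orientation; "wrist_force": force on the tool from outside, world axes, zero at the start; "torque": the same for the moment, N m; "gripper_width": opening from 0.0 (shut) to 1.0 (fully open); "grip_force": force on a finger pad.
Only numpy, scipy, OpenCV 4.12 (cv2) and the standard library are available. Lean on these libraries where they do the work, as an engineer would, in place of code of your own. Each camera call takes 0.05 s, during which the arm holds its last target. There are 200 camera calls.

## Working session

There is one attempt and no reset: what is moved stays moved. The work goes in short steps, Python scripts to look and compute and a tool call to move; the robot and the scene stay as the last step left them, time stands still between calls to the robot, and variables do not carry over. Pictures are saved under pics/ and viewed, at most 10 in all, crops included, and the job is handed in when it is done.

Besides the shell and the picture viewer there is one more tool, called after ">>>" by a JSON object that holds its "fn" and its "kwargs", one argument or row to a line. arm_command: Moves the arm, as the interface text tells. Its arguments: {"type":"object","properties":{"deltas":{"type":"array"},"newtons":{"type":"number"}},"required":["deltas"]}

```bash
mkdir -p pics; ls
cat > h.py <<'E'
import numpy as np, cv2
from plant import telemetry, viewer
def cal(n):
    c=viewer.calibration(n); f=192/np.tan(np.radians(c["vfov"])/2)
    R=cv2.Rodrigues(np.array(c["rvec"],float))[0]; t=np.array(c["tvec"],float)
    return dict(f=f,cx=c["cx"],cy=c["cy"],R=R,t=t,o=-R.T@t)
def ray(c,u,v): 
    d=c["R"].T@np.array([(u-c["cx"])/c["f"],(v-c["cy"])/c["f"],1]); return d/np.linalg.norm(d)
def plane(c,u,v,z):
    d=ray(c,u,v); return c["o"]+d*(z-c["o"][2])/d[2]
def tri(obs):
    A=np.zeros((3,3));b=np.zeros(3)
    for c,u,v in obs:
        d=ray(c,u,v);P=np.eye(3)-np.outer(d,d);A+=P;b+=P@c["o"]
    X=np.linalg.solve(A,b)
    return X,[np.linalg.norm(np.cross(ray(c,u,v),X-c["o"])) for c,u,v in obs]
def proj(c,X):
    p=c["R"]@np.array(X)+c["t"]; return p[:2]/p[2]*c["f"]+[c["cx"],c["cy"]]
E
python3 - <<'E'
from h import *
ims=[]
for n in("scene","top"):
    im=viewer.grab_frame(n); np.save(f"pics/{n}.npy",im); cv2.imwrite(f"pics/{n}0.png",cv2.resize(im[:,:,::-1],None,fx=1.5,fy=1.5,interpolation=cv2.INTER_CUBIC)); c=cal(n);print(n,c["f"],c["o"],c["R"][2],viewer.calibration(n))
print(telemetry.state())
E
```

```text
pics
scene 377.4305121608866 [0.89356227 0.41451553 0.66797499] [-0.5041061  -0.55822558 -0.65898501] {'vfov': 53.92514592958573, 'cx': 258.36403396023184, 'cy': 188.97056884810752, 'rvec': array([ 0.91968845,  2.44765211, -1.10306156]), 'tvec': array([ 0.38679744, -0.08891681,  1.12202887])}
top 390.3842686310385 [0.43594178 0.00516757 1.06641701] [ 0.06424555 -0.03025339 -0.99747543] {'vfov': 52.378050078474224, 'cx': 252.08206015764236, 'cy': 198.22184144158626, 'rvec': array([ 2.1840127 , -2.22144528,  0.10389081]), 'tvec': array([-0.01811276,  0.50393908,  1.03587378])}
{'t': 0.1, 'qpos': array([-1.40607389e+00,  1.58993732e-01,  1.59809079e+00,  4.27530896e-05,
        1.38620216e+00, -2.10113224e-01]), 'qvel': array([ 0.00094349, -0.00200297, -0.00308727, -0.00088484, -0.00156875,
       -0.00075385]), 'joint_torque': array([ 8.75203350e-04, -3.96985710e+01, -3.32338822e+01, -1.66529576e-04,
        4.10843873e-03, -8.58810154e-06]), 'tcp_pos': array([ 0.21041514, -0.5345462 ,  0.2304188 ]), 'orientation': array([-3.13994465e+00, -3.94413582e-04,  3.74827457e-01]), 'wrist_force': array([0.29892532, 0.46691539, 0.50354933]), 'torque': array([-0.02810991, -0.04652679,  0.02404441]), 'grip_force': 0.0, 'gripper_width': 0.9993827800814342}
```

View pics/scene0.png

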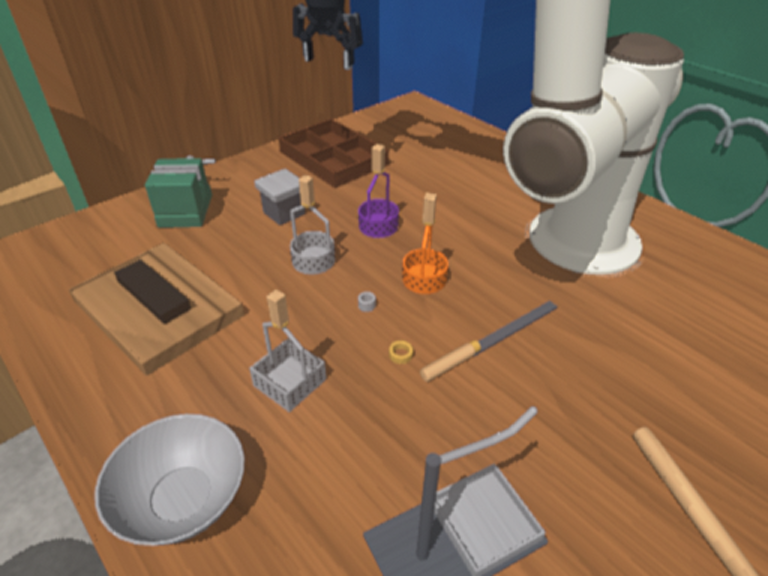

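View pics/top0.png

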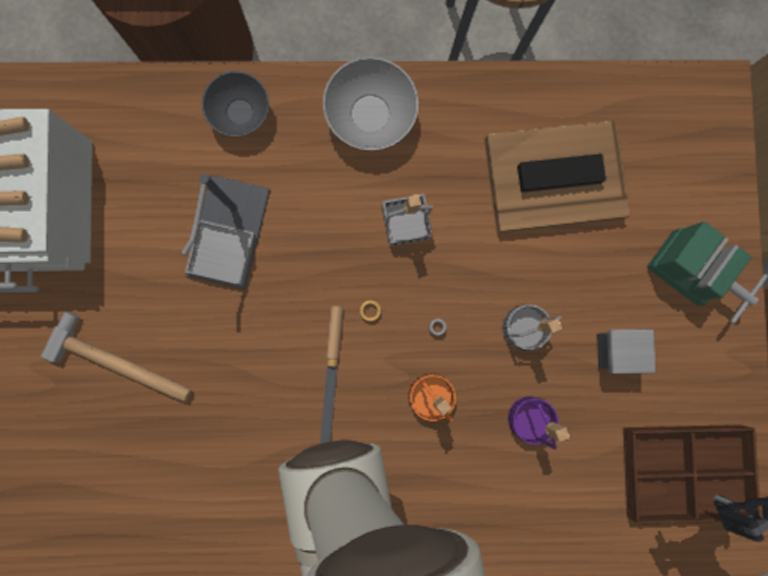

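The scene view (768x576 pixels) has four candidates. Two are painted: purple at (378,215) and orange at (425,270). Two are plain steel: one on a square cup at (288,372), one on a round cup at (313,250). The round steel one fits the description, and in the top view it is at (528,328). The stand is at (430-540,410-560) in the scene view and (190-265,180-285) in the top view. Next is an enlarged crop to confirm.

Run:
```python
from h import *
S=np.load("pics/scene.npy")[:,:,::-1];T=np.load("pics/top.npy")[:,:,::-1]
def cr(im,x,y,w,h): return cv2.resize(im[y:y+h,x:x+w],(400,300),interpolation=cv2.INTER_CUBIC)
# scene basket origin(168,110) 100x75 x4 ; top basket (310,180) 100x75 ; scene stand (236,264)160x120 x2.5 ; top stand(100,105) 120x90 x3.333
cv2.imwrite("pics/crop.png",np.vstack([np.hstack([cr(S,168,110,100,75),cr(T,310,180,100,75)]),np.hstack([cr(S,236,264,160,120),cr(T,100,105,120,90)])]))
for n,im in(("scene",S),("top",T)):
    hsv=cv2.cvtColor(im,cv2.COLOR_BGR2HSV)
    m=((hsv[...,2]>150)&(hsv[...,1]>70)&(hsv[...,1]<170)&(hsv[...,0]>8)&(hsv[...,0]<22)).astype(np.uint8)
    k,l,s,c=cv2.connectedComponentsWithStats(m)
    for i in range(1,k):
        if 20<s[i,4]<500: print(n,s[i],c[i].round(1))
```

```text
scene [272  82  22   9 121] [282.8  86. ]
scene [  0 115  42  22 421] [ 20.1 125.2]
scene [247 117  10  15  97] [252.4 125.1]
scene [197 142  20  13 124] [206.1 149.1]
scene [ 43 289  23  42 179] [ 56.2 310.7]
scene [292 319   9   8  35] [294.6 322.7]
scene [455 351  17  15  30] [464.3 358.6]
top [ 0 78 15  6 52] [ 7.2 80.8]
top [  0 103  15   5  59] [  6.8 105.1]
top [  0 128  15   4  55] [  6.6 129.4]
top [272 129   8   9  50] [275.9 133. ]
top [  0 152  15   5  71] [  6.6 154. ]
top [240 200  14  14  70] [246.4 206.6]
top [218 204   8  40 180] [221.7 222.8]
top [366 213   9   9  52] [369.9 216.7]
top [288 264  14  13  78] [295.2 270.1]
top [371 285   9   9  54] [375.  289.2]
```

View pics/crop.png

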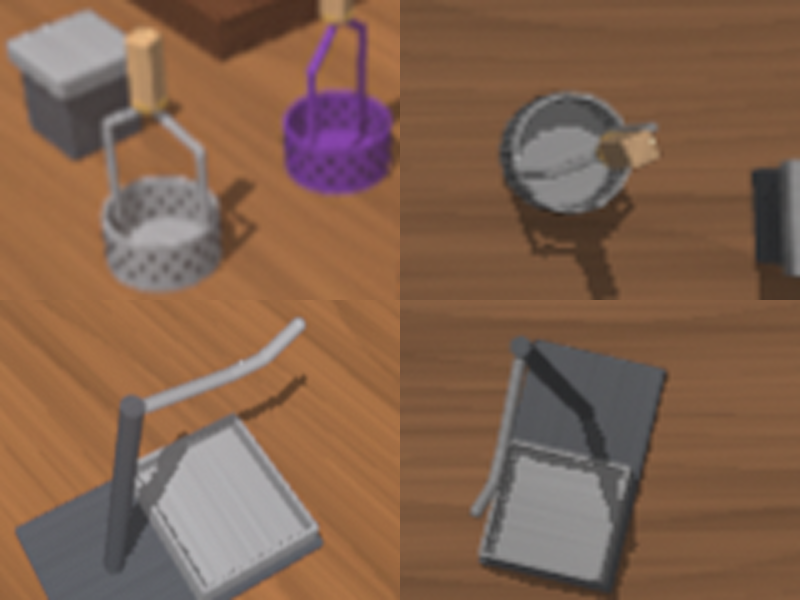

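The crop confirms a plain steel cup with a round rim, which makes it the target. Its grip top is at about (204,118) in scene and (370.5,216.3) in top. The bail shoulders are at (194.5,141) and (219,148) in scene. The stand's post top is at (289,306) in scene and (136,119) in top, and the hook tip is at (356,273) in scene and (122.5,168.6) in top.

Run:
```python
from h import *
np.set_printoptions(precision=4,suppress=True)
s,t=cal("scene"),cal("top")
P=lambda n,a,b:print(n,*tri([(s,*a),(t,*b)]))
P("grip top",(203.9,118.6),(370.6,216.3))
P("shL-?a",(194.5,140.75),(341.3,223.8));P("a'",(218.75,148),(341.3,223.8))
P("b",(194.5,140.75),(373.7,211.7));P("b'",(218.75,148),(373.7,211.7))
print("sh plane",plane(s,194.5,140.75,.1),plane(s,218.75,148,.1))
P("post",(289.2,306),(136,119.1));P("tip",(356,273.2),(122.5,168.6))
# kink bar low end: scene (265,360)
P("kink",(236+265/2.5,264+60/2.5),(100+90/3.333,105+175/3.333))
# foot corners top at z~0.01
for u,v in((665,370),(610,595),(480,565)): print("foot",plane(t,100+(u-400)/3.333,105+(v-300)/3.333,.012))
# square
P("sq grip",(184,196),(275.9,133))
print("cup rim ctr",plane(t,310+167/4,180+153/4,.04))
print("pur,or",plane(t,375,289.2,.177),plane(t,295.2,270.1,.177))
```

```text
grip top [ 0.4456 -0.2919  0.1772] [np.float64(0.0021248420495510872), np.float64(0.002124842049551124)]
shL-?a [ 0.4583 -0.2585  0.1298] [np.float64(0.03412290974722768), np.float64(0.03412290974722772)]
a' [ 0.4331 -0.2455  0.1059] [np.float64(0.002937026807758401), np.float64(0.002937026807758518)]
b [ 0.4585 -0.3271  0.0984] [np.float64(0.0014642041551110757), np.float64(0.0014642041551110447)]
b' [ 0.4358 -0.3051  0.0867] [np.float64(0.034976878420151764), np.float64(0.03497687842015197)]
sh plane [ 0.4589 -0.3236  0.1   ] [ 0.43  -0.255  0.1  ]
post [0.6707 0.2337 0.2075] [np.float64(0.0005365709159828585), np.float64(0.0005365709159828916)]
tip [0.5602 0.2616 0.2114] [np.float64(0.0003544295439357737), np.float64(0.00035442954393581454)]
kink [0.5864 0.2579 0.1954] [np.float64(0.0019436947030539136), np.float64(0.0019436947030539245)]
foot [0.7043 0.1675 0.012 ]
foot [0.5204 0.2128 0.012 ]
foot [0.5463 0.3169 0.012 ]
sq grip [ 0.642  -0.0786  0.179 ] [np.float64(0.0013062570718694914), np.float64(0.0013062570718693975)]
cup rim ctr [ 0.4447 -0.2889  0.04  ]
pur,or [ 0.2818 -0.2973  0.177 ] [ 0.3286 -0.1165  0.177 ]
```

>>> {"fn": "arm_command", "kwargs": {
  "deltas": [
    {"tx": 30, "ty": 30, "tz": 10, "grip": 85},
    {"tx": 60, "ty": 60, "tz": 20, "grip": 85},
    {"tx": 90, "ty": 90, "tz": 30, "grip": 85},
    {"tx": 120, "ty": 120, "tz": 40, "grip": 85},
    {"tx": 150, "ty": 150, "tz": 40, "grip": 85}
  ]
}}

```text
invalid input at $.deltas[0]: expected keys grip, tx, ty, tz, rx, ry, rz
```

>>> {"fn": "arm_command", "kwargs": {
  "deltas": [
    {"tx": 30, "ty": 30, "grip": 85},
    {"tx": 60, "ty": 60, "grip": 85},
    {"tx": 85, "ty": 90, "grip": 85},
    {"tx": 85, "ty": 95, "grip": 85},
    {"tx": 85, "ty": 95, "grip": 85}
  ]
}}

```text
invalid input at $.deltas[0]: expected keys grip, tx, ty, tz, rx, ry, rz
```

Run:
```python
from h import *
np.set_printoptions(precision=4,suppress=True)
st=telemetry.state();print(st["t"],st["tcp_pos"],st["orientation"],st["qpos"])
w=cal("wrist"); im=viewer.grab_frame("wrist"); np.save("pics/w1.npy",im)
cv2.imwrite("pics/w1.png",cv2.resize(im[:,:,::-1],None,fx=1.5,fy=1.5))
print(w["o"]); yaw=np.radians(19.8);c,s=np.cos(yaw),np.sin(yaw)
for z in(.177,.127):
  for a in(-.009,.009):
    for b in(-.009,.009): print(z,a,b,1.5*proj(w,[.4452+c*a-s*b,-.290+s*a+c*b,z]))
```

```text
0.1 [ 0.2104 -0.5345  0.2304] [-3.1399 -0.0004  0.3748] [-1.4061  0.159   1.5981  0.      1.3862 -0.2101]
[ 0.2778 -0.5088  0.3735]
0.177 -0.009 -0.009 [ -59.3752 -626.141 ]
0.177 -0.009 0.009 [-120.0798 -628.718 ]
0.177 0.009 -0.009 [ -76.3295 -725.2369]
0.177 0.009 0.009 [-139.6258 -728.01  ]
0.127 -0.009 -0.009 [  64.4436 -406.2818]
0.127 -0.009 0.009 [  20.6739 -408.0101]
0.127 0.009 -0.009 [  56.0875 -470.3808]
0.127 0.009 0.009 [  10.9862 -472.2014]
```

View pics/w1.png

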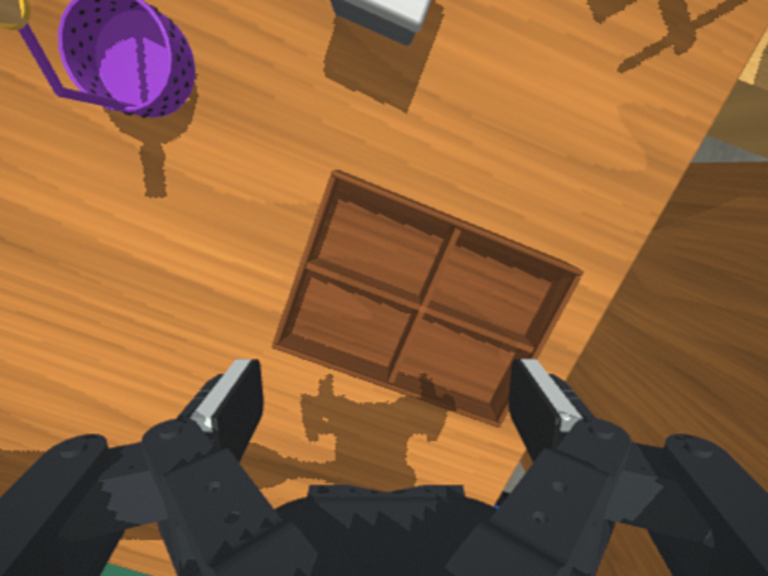

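The calls were refused because every row needs all seven keys, so the arm has not moved. The wrist view only shows the box under the gripper and the purple cup at (125,60). I'll repeat with full rows.

>>> {"fn": "arm_command", "kwargs": {
  "deltas": [
    {"tx": 30, "ty": 30, "tz": 10, "rx": 0, "ry": 0, "rz": 0, "grip": 85},
    {"tx": 60, "ty": 60, "tz": 20, "rx": 0, "ry": 0, "rz": 0, "grip": 85},
    {"tx": 90, "ty": 90, "tz": 30, "rx": 0, "ry": 0, "rz": 0, "grip": 85},
    {"tx": 120, "ty": 120, "tz": 40, "rx": 0, "ry": 0, "rz": 0, "grip": 85},
    {"tx": 150, "ty": 150, "tz": 40, "rx": 0, "ry": 0, "rz": 0, "grip": 85}
  ]
}}

```text
t: 0.65
tcp_pos: [0.3618, -0.3843, 0.2728]
orientation: [3.139, -0.0, 0.375]
wrist_force: [0.6, -0.6, 0.9]
gripper_width: 0.993
grip_force: 0.0
```

>>> {"fn": "arm_command", "kwargs": {
  "deltas": [
    {"tx": 30, "ty": 30, "tz": 0, "rx": 0, "ry": 0, "rz": 0, "grip": 85},
    {"tx": 60, "ty": 60, "tz": 0, "rx": 0, "ry": 0, "rz": 0, "grip": 85},
    {"tx": 85, "ty": 90, "tz": 0, "rx": 0, "ry": 0, "rz": 0, "grip": 85},
    {"tx": 85, "ty": 95, "tz": 0, "rx": 0, "ry": 0, "rz": 0, "grip": 85},
    {"tx": 85, "ty": 95, "tz": 0, "rx": 0, "ry": 0, "rz": 0, "grip": 85}
  ]
}}

```text
t: 1.15
tcp_pos: [0.4456, -0.2892, 0.271]
orientation: [-3.141, 0.001, 0.377]
wrist_force: [-0.7, -0.9, 0.1]
gripper_width: 0.998
grip_force: 0.0
```

Run:
```python
from h import *
np.set_printoptions(precision=4,suppress=True)
st=telemetry.state();print(st["t"],st["tcp_pos"],st["orientation"],st["qpos"])
w=cal("wrist"); im=viewer.grab_frame("wrist"); np.save("pics/w2.npy",im)
import pickle; pickle.dump(w,open("pics/w2.pkl","wb"))
cv2.imwrite("pics/w2.png",cv2.resize(im[:,:,::-1],None,fx=1.5,fy=1.5))
print(w["o"]); yaw=np.radians(19.8);c,s=np.cos(yaw),np.sin(yaw)
for z in(.177,.127):
  for a in(-.009,.009):
    for b in(-.009,.009): print(z,a,b,1.5*proj(w,[.4452+c*a-s*b,-.290+s*a+c*b,z]))
```

```text
1.15 [ 0.4456 -0.2892  0.271 ] [-3.1411  0.0006  0.377 ] [-0.8031  0.0197  1.6666 -0.0004  1.4559  0.3907]
[ 0.513  -0.2631  0.414 ]
0.177 -0.009 -0.009 [400.6139 308.665 ]
0.177 -0.009 0.009 [370.5731 307.7203]
0.177 0.009 -0.009 [401.9297 279.6721]
0.177 0.009 0.009 [371.2658 278.6916]
0.127 -0.009 -0.009 [398.2963 285.669 ]
0.127 -0.009 0.009 [373.0823 284.8656]
0.127 0.009 -0.009 [399.3569 261.015 ]
0.127 0.009 0.009 [373.7053 260.186 ]
```

View pics/w2.png

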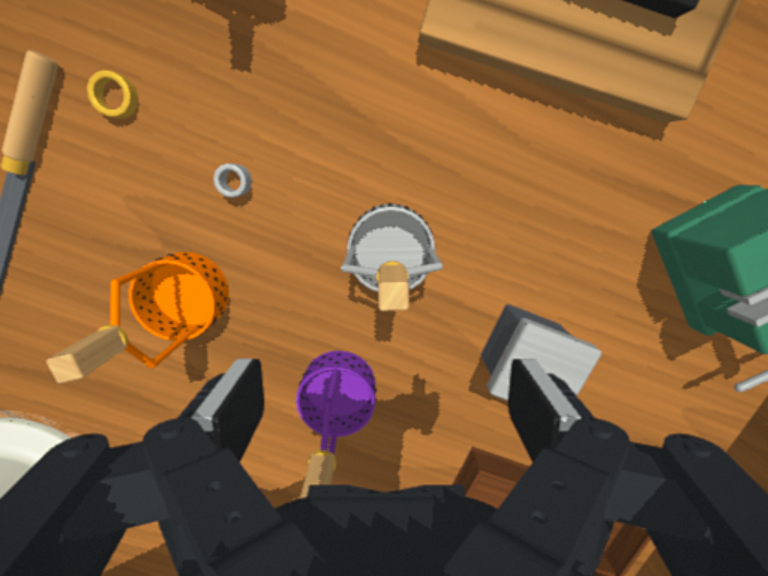

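The round basket is centred in view. Its grip top is at (394,296) and the bail shoulders are at (343,268) and (440,267). The bail lies along the finger closing line, so no turn is needed.

Run:
```python
from h import *
import pickle
np.set_printoptions(precision=4,suppress=True)
s,t=cal("scene"),cal("top");w=pickle.load(open("pics/w2.pkl","rb"))
print(tri([(s,203.9,118.6),(t,370.6,216.3),(w,262.7,197.3)]))
print(plane(w,262.7,197.3,.177),plane(t,370.6,216.3,.177),plane(s,203.9,118.6,.177))
a,b=plane(w,343/1.5,268/1.5,.1),plane(w,440/1.5,267/1.5,.1);print(a,b,(a+b)/2,np.degrees(np.arctan2(a[0]-b[0],b[1]-a[1])))
```

```text
(array([ 0.4453, -0.2936,  0.1758]), [np.float64(0.002672475907960226), np.float64(0.0020075544779041307), np.float64(0.0013870263190201321)])
[ 0.4457 -0.2949  0.177 ] [ 0.4472 -0.2934  0.177 ] [ 0.4443 -0.2901  0.177 ]
[ 0.4303 -0.2602  0.1   ] [ 0.4586 -0.3293  0.1   ] [ 0.4444 -0.2947  0.1   ] -157.69974296006689
```

>>> {"fn": "arm_command", "kwargs": {
  "deltas": [
    {"tx": 0, "ty": -5, "tz": -35, "rx": 0, "ry": 0, "rz": 0.5, "grip": 85},
    {"tx": 0, "ty": -5, "tz": -75, "rx": 0, "ry": 0, "rz": 0.5, "grip": 85},
    {"tx": 0, "ty": -5, "tz": -110, "rx": 0, "ry": 0, "rz": 0.5, "grip": 85},
    {"tx": 0, "ty": -5, "tz": -134, "rx": 0, "ry": 0, "rz": 0.5, "grip": 70},
    {"tx": 0, "ty": -5, "tz": -134, "rx": 0, "ry": 0, "rz": 0.5, "grip": 40}
  ],
  "newtons": 40
}}

```text
t: 1.7
tcp_pos: [0.4423, -0.2942, 0.1332]
orientation: [-3.134, 0.003, 0.381]
wrist_force: [-0.3, 0.3, -0.3]
gripper_width: 0.686
grip_force: 0.0
```

>>> {"fn": "arm_command", "kwargs": {
  "deltas": [
    {"tx": 0, "ty": 0, "tz": 0, "rx": 0, "ry": 0, "rz": 0, "grip": 30},
    {"tx": 0, "ty": 0, "tz": 0, "rx": 0, "ry": 0, "rz": 0, "grip": 22},
    {"tx": 0, "ty": 0, "tz": 0, "rx": 0, "ry": 0, "rz": 0, "grip": 10},
    {"tx": 0, "ty": 0, "tz": 0, "rx": 0, "ry": 0, "rz": 0, "grip": 5},
    {"tx": 0, "ty": 0, "tz": 0, "rx": 0, "ry": 0, "rz": 0, "grip": 5}
  ],
  "newtons": 40
}}

```text
t: 2.2
tcp_pos: [0.4462, -0.2958, 0.1392]
orientation: [3.139, -0.001, 0.384]
wrist_force: [-0.9, 2.4, 6.2]
gripper_width: 0.207
grip_force: 40.9
```

The gripper closed to about 18 mm at 41 N, so it holds the grip. Lifting now.

>>> {"fn": "arm_command", "kwargs": {
  "deltas": [
    {"tx": 0, "ty": 0, "tz": 15, "rx": 0, "ry": 0, "rz": 0, "grip": 5},
    {"tx": 0, "ty": 0, "tz": 45, "rx": 0, "ry": 0, "rz": 0, "grip": 5},
    {"tx": 0, "ty": 0, "tz": 85, "rx": 0, "ry": 0, "rz": 0, "grip": 5},
    {"tx": 0, "ty": 0, "tz": 125, "rx": 0, "ry": 0, "rz": 0, "grip": 5},
    {"tx": 0, "ty": 0, "tz": 160, "rx": 0, "ry": 0, "rz": 0, "grip": 5}
  ],
  "newtons": 60
}}

```text
t: 2.7
tcp_pos: [0.4455, -0.295, 0.2993]
orientation: [3.14, -0.0, 0.384]
wrist_force: [0.9, -0.7, -2.7]
gripper_width: 0.202
grip_force: 58.9
```

>>> {"fn": "arm_command", "kwargs": {
  "deltas": [
    {"tx": 0, "ty": 0, "tz": 20, "rx": 0, "ry": 0, "rz": 0, "grip": 5},
    {"tx": 0, "ty": 0, "tz": 40, "rx": 0, "ry": 0, "rz": 0, "grip": 5},
    {"tx": 0, "ty": 0, "tz": 50, "rx": 0, "ry": 0, "rz": 0, "grip": 5},
    {"tx": 0, "ty": 0, "tz": 50, "rx": 0, "ry": 0, "rz": 0, "grip": 5}
  ]
}}

```text
t: 3.1
tcp_pos: [0.4459, -0.2955, 0.3486]
orientation: [3.139, -0.001, 0.384]
wrist_force: [-0.8, 0.0, -1.5]
gripper_width: 0.205
grip_force: 59.1
```

Run:
```python
from h import *
np.set_printoptions(precision=4,suppress=True)
st=telemetry.state();print(st["t"],st["tcp_pos"],st["orientation"],st["qpos"],st["wrist_force"],st["gripper_width"])
```

```text
3.1 [ 0.4459 -0.2955  0.3486] [ 3.139  -0.0009  0.3836] [-0.8113  0.      1.5362 -0.0001  1.6027  0.3759] [-0.8125  0.0248 -1.5452] 0.2049348106816116
```

>>> {"fn": "arm_command", "kwargs": {
  "deltas": [
    {"tx": 2, "ty": 20, "tz": 0, "rx": 0, "ry": 0, "rz": -1, "grip": 5},
    {"tx": 6, "ty": 55, "tz": 0, "rx": 0, "ry": 0, "rz": -3, "grip": 5},
    {"tx": 10, "ty": 95, "tz": 0, "rx": 0, "ry": 0, "rz": -6, "grip": 5},
    {"tx": 15, "ty": 135, "tz": 0, "rx": 0, "ry": 0, "rz": -9, "grip": 5},
    {"tx": 20, "ty": 175, "tz": 0, "rx": 0, "ry": 0, "rz": -12, "grip": 5}
  ]
}}

```text
t: 3.6
tcp_pos: [0.4649, -0.1183, 0.3454]
orientation: [-3.14, 0.002, 0.171]
wrist_force: [0.5, -0.2, -3.1]
gripper_width: 0.205
grip_force: 59.2
```

>>> {"fn": "arm_command", "kwargs": {
  "deltas": [
    {"tx": 5, "ty": 40, "tz": 0, "rx": 0, "ry": 0, "rz": -3, "grip": 5},
    {"tx": 10, "ty": 80, "tz": 0, "rx": 0, "ry": 0, "rz": -6, "grip": 5},
    {"tx": 15, "ty": 120, "tz": 0, "rx": 0, "ry": 0, "rz": -9, "grip": 5},
    {"tx": 20, "ty": 160, "tz": 0, "rx": 0, "ry": 0, "rz": -12, "grip": 5},
    {"tx": 25, "ty": 200, "tz": 0, "rx": 0, "ry": 0, "rz": -15, "grip": 5}
  ]
}}

```text
t: 4.1
tcp_pos: [0.4898, 0.0817, 0.3455]
orientation: [3.141, 0.002, -0.09]
wrist_force: [1.2, -1.4, -2.3]
gripper_width: 0.206
grip_force: 59.2
```

>>> {"fn": "arm_command", "kwargs": {
  "deltas": [
    {"tx": 5, "ty": 40, "tz": 0, "rx": 0, "ry": 0, "rz": -3, "grip": 5},
    {"tx": 10, "ty": 80, "tz": 0, "rx": 0, "ry": 0, "rz": -6, "grip": 5},
    {"tx": 15, "ty": 120, "tz": 0, "rx": 0, "ry": 0, "rz": -9, "grip": 5},
    {"tx": 18, "ty": 155, "tz": 0, "rx": 0, "ry": 0, "rz": -9, "grip": 5},
    {"tx": 20, "ty": 180, "tz": 0, "rx": 0, "ry": 0, "rz": -9, "grip": 5}
  ]
}}

```text
t: 4.6
tcp_pos: [0.5096, 0.2621, 0.345]
orientation: [3.14, 0.003, -0.243]
wrist_force: [0.8, 0.1, -2.2]
gripper_width: 0.205
grip_force: 59.2
```

>>> {"fn": "arm_command", "kwargs": {
  "deltas": [
    {"tx": 0, "ty": 14, "tz": 0, "rx": 0, "ry": 0, "rz": 0, "grip": 5},
    {"tx": 0, "ty": 14, "tz": -15, "rx": 0, "ry": 0, "rz": 0, "grip": 5},
    {"tx": 0, "ty": 14, "tz": -45, "rx": 0, "ry": 0, "rz": 0, "grip": 5},
    {"tx": 0, "ty": 14, "tz": -75, "rx": 0, "ry": 0, "rz": 0, "grip": 5},
    {"tx": 0, "ty": 14, "tz": -90, "rx": 0, "ry": 0, "rz": 0, "grip": 5}
  ]
}}

```text
t: 5.1
tcp_pos: [0.5085, 0.2718, 0.2524]
orientation: [3.137, 0.006, -0.246]
wrist_force: [0.1, 0.5, -3.6]
gripper_width: 0.205
grip_force: 59.2
```

Run:
```python
from h import *
import pickle
np.set_printoptions(precision=4,suppress=True)
st=telemetry.state();print(st["t"],st["tcp_pos"],st["orientation"],st["qpos"],st["wrist_force"],st["gripper_width"])
for n in("scene","top"): np.save(f"pics/{n}2.npy",viewer.grab_frame(n))
w=cal("wrist");W=viewer.grab_frame("wrist");np.save("pics/w3.npy",W);pickle.dump(w,open("pics/w3.pkl","wb"))
S=np.load("pics/scene2.npy");T=np.load("pics/top2.npy")
def cr(im,x,y,w,h): return cv2.resize(im[y:y+h,x:x+w],(400,300),interpolation=cv2.INTER_CUBIC)
o=np.vstack([np.hstack([cr(S,236,204,240,180),cr(T,60,75,200,150)]),np.hstack([cr(W,0,0,512,384),np.zeros((300,400,3),np.uint8)])])
cv2.imwrite("pics/c2.png",o[:,:,::-1])
```

```text
5.1 [0.5085 0.2718 0.2524] [ 3.1374  0.0058 -0.2462] [ 0.2819  0.1543  1.5598 -0.0008  1.4347  2.0989] [ 0.0557  0.4571 -3.5632] 0.20537634966134932
```

View pics/c2.png

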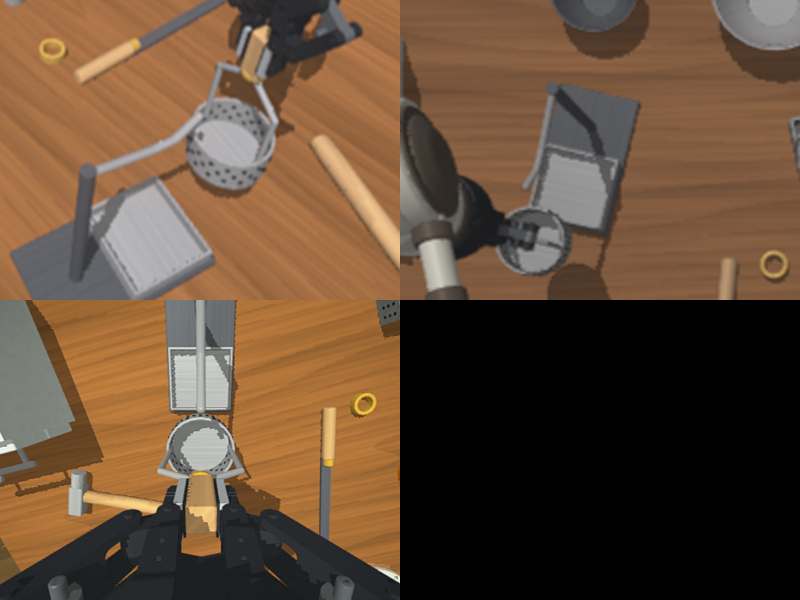

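The basket is held upright in front of the hook. In the wrist panel the bar at x≈200 lines up with the grip at x≈201. The bail peak is about 17 mm above the tip, so I'll bring it in along the hook axis.

>>> {"fn": "arm_command", "kwargs": {
  "deltas": [
    {"tx": 15, "ty": -2, "tz": 2, "rx": 0, "ry": 0, "rz": 0, "grip": 5},
    {"tx": 35, "ty": -7, "tz": 2, "rx": 0, "ry": 0, "rz": 0, "grip": 5},
    {"tx": 55, "ty": -12, "tz": 2, "rx": 0, "ry": 0, "rz": 0, "grip": 5},
    {"tx": 75, "ty": -17, "tz": 2, "rx": 0, "ry": 0, "rz": 0, "grip": 5},
    {"tx": 86, "ty": -19, "tz": 2, "rx": 0, "ry": 0, "rz": 0, "grip": 5}
  ]
}}

```text
t: 5.75
tcp_pos: [0.599, 0.2539, 0.2616]
orientation: [-3.14, -0.004, -0.246]
wrist_force: [-0.1, 0.4, -3.0]
gripper_width: 0.204
grip_force: 59.3
```

```bash
cat > look.py <<'E'
from h import *
import sys
np.set_printoptions(precision=4,suppress=True)
st=telemetry.state();print(st["t"],st["tcp_pos"],st["orientation"],st["wrist_force"],st["gripper_width"])
d=st["tcp_pos"]-[.5931,.2531,.194];a=np.radians(-14);print("stand xy",np.cos(a)*d[0]+np.sin(a)*d[1],-np.sin(a)*d[0]+np.cos(a)*d[1],"eye dz",d[2]-.017)
S=viewer.grab_frame("scene");W=viewer.grab_frame("wrist")
def cr(im,x,y,w,h): return cv2.resize(im[y:y+h,x:x+w],(400,300),interpolation=cv2.INTER_CUBIC)
cv2.imwrite(sys.argv[1],np.hstack([cr(S,236,204,160,120),cr(W,100,60,300,225)])[:,:,::-1])
E
python3 look.py pics/c3.png
```

```text
5.75 [0.599  0.2539 0.2616] [-3.1402 -0.0041 -0.2461] [-0.101   0.3961 -3.0047] 0.20384781723487158
stand xy 0.005517437157486892 0.002238411571057041 eye dz 0.05064121393617067
```

View pics/c3.png

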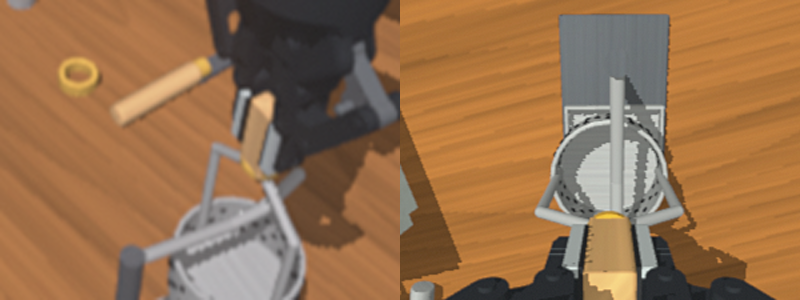

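The bar passes through the bail window, with the tip past the bail at (300,175) in the scene panel. The bar sits about 3 mm toward -y of the peak. I'll shift by that much and lower.

>>> {"fn": "arm_command", "kwargs": {
  "deltas": [
    {"tx": -3, "ty": -2, "tz": -8, "rx": 0, "ry": 0, "rz": 0, "grip": 5},
    {"tx": -3, "ty": -2, "tz": -18, "rx": 0, "ry": 0, "rz": 0, "grip": 5},
    {"tx": -3, "ty": -2, "tz": -28, "rx": 0, "ry": 0, "rz": 0, "grip": 5},
    {"tx": -3, "ty": -2, "tz": -37, "rx": 0, "ry": 0, "rz": 0, "grip": 5},
    {"tx": -3, "ty": -2, "tz": -40, "rx": 0, "ry": 0, "rz": 0, "grip": 5}
  ]
}}

```text
t: 6.35
tcp_pos: [0.5923, 0.2529, 0.2171]
orientation: [3.14, 0.003, -0.245]
wrist_force: [-0.1, -0.1, -3.3]
gripper_width: 0.203
grip_force: 59.2
```

>>> {"fn": "arm_command", "kwargs": {
  "deltas": [
    {"tx": 0, "ty": 0, "tz": -2, "rx": 0, "ry": 0, "rz": 0, "grip": 5},
    {"tx": 0, "ty": 0, "tz": -4, "rx": 0, "ry": 0, "rz": 0, "grip": 5},
    {"tx": 0, "ty": 0, "tz": -4, "rx": 0, "ry": 0, "rz": 0, "grip": 5}
  ]
}}

```text
t: 6.65
tcp_pos: [0.5936, 0.253, 0.2154]
orientation: [-3.141, -0.0, -0.245]
wrist_force: [-0.3, -0.2, -2.8]
gripper_width: 0.199
grip_force: 59.2
```

```bash
python3 look.py pics/c4.png
```

```text
6.65 [0.5936 0.253  0.2154] [-3.1415 -0.0002 -0.2447] [-0.2631 -0.2312 -2.7663] 0.1988272585080384
stand xy 0.0004968106190230269 -3.019512344806498e-05 eye dz 0.004400391132462503
```

View pics/c4.png

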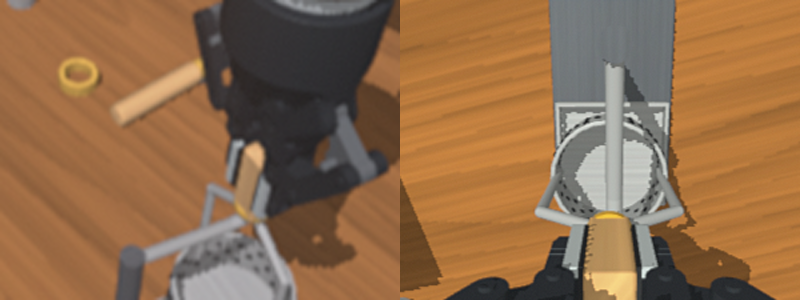

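The bail is about 4 mm above the bar with no contact yet. I'll lower gently until contact.

>>> {"fn": "arm_command", "kwargs": {
  "deltas": [
    {"tx": 0, "ty": -1, "tz": -1, "rx": 0, "ry": 0, "rz": 0, "grip": 5},
    {"tx": 0, "ty": -1, "tz": -2, "rx": 0, "ry": 0, "rz": 0, "grip": 5},
    {"tx": 0, "ty": -1, "tz": -3, "rx": 0, "ry": 0, "rz": 0, "grip": 5},
    {"tx": 0, "ty": -1, "tz": -3, "rx": 0, "ry": 0, "rz": 0, "grip": 5}
  ],
  "newtons": 25
}}

```text
t: 7.15
tcp_pos: [0.5937, 0.2519, 0.2131]
orientation: [-3.141, -0.001, -0.245]
wrist_force: [-0.9, -0.1, 1.0]
gripper_width: 0.203
grip_force: 59.9
```

>>> {"fn": "arm_command", "kwargs": {
  "deltas": [
    {"tx": 0, "ty": 0, "tz": -1, "rx": 0, "ry": 0, "rz": 0, "grip": 5},
    {"tx": 0, "ty": 0, "tz": -1, "rx": 0, "ry": 0, "rz": 0, "grip": 5}
  ]
}}

```text
t: 7.35
tcp_pos: [0.5938, 0.252, 0.2128]
orientation: [-3.141, -0.001, -0.245]
wrist_force: [-2.7, -1.0, 4.3]
gripper_width: 0.203
grip_force: 60.5
```

The force went from -2.8 N to +4.3 N, so the hook is taking the load. Opening now.

>>> {"fn": "arm_command", "kwargs": {
  "deltas": [
    {"tx": 0, "ty": 0, "tz": 1, "rx": 0, "ry": 0, "rz": 0, "grip": 19},
    {"tx": 0, "ty": 0, "tz": 1, "rx": 0, "ry": 0, "rz": 0, "grip": 22},
    {"tx": 0, "ty": 0, "tz": 1, "rx": 0, "ry": 0, "rz": 0, "grip": 30},
    {"tx": 0, "ty": 0, "tz": 1, "rx": 0, "ry": 0, "rz": 0, "grip": 45},
    {"tx": 0, "ty": 0, "tz": 1, "rx": 0, "ry": 0, "rz": 0, "grip": 60}
  ]
}}

```text
t: 7.85
tcp_pos: [0.5934, 0.2519, 0.2121]
orientation: [3.142, 0.0, -0.245]
wrist_force: [-0.2, -0.1, -0.7]
gripper_width: 0.681
grip_force: 0.0
```

>>> {"fn": "arm_command", "kwargs": {
  "deltas": [
    {"tx": 0, "ty": 0, "tz": 0, "rx": 0, "ry": 0, "rz": 0, "grip": 80},
    {"tx": 0, "ty": 0, "tz": 0, "rx": 0, "ry": 0, "rz": 0, "grip": 80},
    {"tx": 0, "ty": 0, "tz": 0, "rx": 0, "ry": 0, "rz": 0, "grip": 80},
    {"tx": 0, "ty": 0, "tz": 0, "rx": 0, "ry": 0, "rz": 0, "grip": 80},
    {"tx": 0, "ty": 0, "tz": 0, "rx": 0, "ry": 0, "rz": 0, "grip": 80}
  ]
}}

```text
t: 8.35
tcp_pos: [0.5935, 0.2519, 0.2123]
orientation: [3.142, -0.0, -0.245]
wrist_force: [0.3, -0.3, 0.3]
gripper_width: 0.935
grip_force: 0.0
```

```bash
python3 look.py pics/c5.png
```

```text
8.35 [0.5935 0.2519 0.2123] [ 3.1416 -0.0001 -0.2448] [ 0.3311 -0.32    0.3326] 0.9354152308916704
stand xy 0.000655957746184494 -0.0010610181489000452 eye dz 0.0013179368518513729
```

View pics/c5.png

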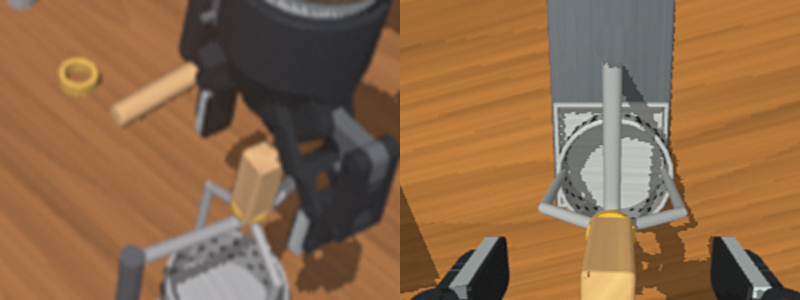

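The basket hangs on the bar, with its grip at about (610,250) clear between the open fingers at x≈490 and x≈735. I'll retreat straight up and let it settle.

>>> {"fn": "arm_command", "kwargs": {
  "deltas": [
    {"tx": 0, "ty": 0, "tz": 20, "rx": 0, "ry": 0, "rz": 0, "grip": 80},
    {"tx": 0, "ty": 0, "tz": 50, "rx": 0, "ry": 0, "rz": 0, "grip": 80},
    {"tx": 0, "ty": 0, "tz": 85, "rx": 0, "ry": 0, "rz": 0, "grip": 80},
    {"tx": 0, "ty": 0, "tz": 115, "rx": 0, "ry": 0, "rz": 0, "grip": 80},
    {"tx": 0, "ty": 0, "tz": 130, "rx": 0, "ry": 0, "rz": 0, "grip": 80}
  ]
}}

```text
t: 8.95
tcp_pos: [0.5944, 0.2522, 0.3461]
orientation: [-3.139, -0.005, -0.245]
wrist_force: [-0.6, 0.0, -0.8]
gripper_width: 0.936
grip_force: 0.0
```

Run:
```python
from h import *
a=viewer.grab_frame("scene")
for _ in range(39): viewer.grab_frame("top")
m=viewer.grab_frame("scene")
for _ in range(5): viewer.grab_frame("top")
b=viewer.grab_frame("scene")
c=lambda i:i[200:340,240:400].astype(int)
print(abs(c(a)-c(m)).mean(),abs(c(m)-c(b)).mean(),(abs(c(m)-c(b)).max(2)>25).sum(),telemetry.state()["t"])
cv2.imwrite("pics/c6.png",cv2.resize(b[150:384,200:450,::-1],None,fx=2,fy=2))
```

```text
1.2053720238095238 0.545 0 11.3
```

View pics/c6.png

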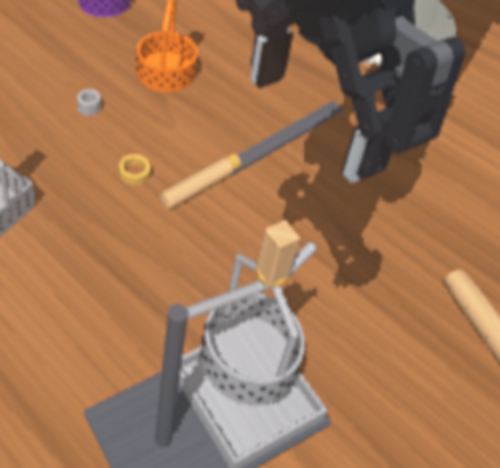

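The basket hangs upright over the tray with its peak at about (272,285). The gripper is well clear, and the two late frames show no motion.

```bash
python3 -c "
from plant import finish_job
print(finish_job())"
```

```text
the job is handed in; nothing more can be done
None
```

The round basket hangs by its bail on the drip stand's hook, upright and still over the tray. The gripper is clear and the square basket was not touched. I handed the job in at about 11 s; no verdict was returned.

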